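Turn the drying plate up four clicks and start it

ROBOT

A 6-joint arm with a two-finger parallel gripper is mounted at the origin on the work surface. World frame = base frame: x ahead of the robot, y to its left, z up, the work surface at z = 0. Lengths are in m, angles in rad, forces in N, time in s.
With the tool pointing down it reaches from about 0.375 to 0.9 m from the base axis. Payload 3.1 kg.
Tool frame: the origin (TCP) lies midway between the tips of the shut fingers; the grasp point (between the pads) lies 19 mm behind it; z points along the fingers, y is the direction in which the jaws open and shut (so a half turn about z gives the same grasp; the last joint's range is limited). The gripper opens to 85 mm and grips with 20 to 120 N. Pads are 22 mm wide; open, the fingers measure 114 mm over their backs; the gripper's body (76 mm by 85 mm) begins 54 mm behind the grasp point. The pads swing forward as they close: fully open they stand 13 mm farther back than shut.
Start: joints at [1.069, 0.527, 1.433, -0, 1.181, -0.178], TCP at [0.199, 0.593, 0.231] pointing down, gripper open.
Joint ranges: [-3.08, 3.08], [-0.75, 2.2], [0.22, 2.44], [-1.43, 4.57], [0, 2.65], [-2.85, 2.85]. Speed limits (rad/s): [2.79, 2.79, 3.14, 3.14, 3.14, 3.14].

INTERFACE

Orientations are given as a unit quaternion [x, y, z, w].
In Python, from station import manip, imaging, ticket gives the robot as it stands. The module is installed in compiled form; this text tells all that it offers.
- The arm moves only by the tool carry_out, never from a script. Its argument "commands" is one flat list of numbers, 7 for each row, row after row: the shift along the world's x, y, z in cm, then the turn, a rotation vector about the world's x, y, z in degrees, then the opening, from 0 (shut) to 1 (fully open). A call has 1 to 10 rows; each row shifts and turns the commanded pose from where the row before left it; what a row does not reach is not made up. A row lasts 1/8 s, in which the tool goes at most 62.5 mm and 10.7 degrees, less where a joint would pass 70% of its speed; a pose out of reach is approached as far as the arm can. A call with a gripper value outside its range is refused whole. The fingers move at their own pace and stop on an object; "squeeze" is the grip in N (left out, the last holds). Time passes only in rows, so rows that do not move let the fingers close. It gives the time, the measured TCP pose, the force and the opening at its end, in the units of the state.
- manip.sense(): the state, without advancing time (a new reading comes with each control period).
- imaging.grab_frame(name): name is "side" or "top" or "wrist"; returns a dict with "image" (480x640x3 uint8, blue, green, red), "z_map" (480x640 float32, m along the optical axis (not along the pixel's ray), 0 where there is no reading), "fx", "fy", "cx", "cy" (pixels), "rvec" (rotation vector, rad) and "tvec" (3), from world to camera coordinates, as OpenCV has them. Camera axes: x right, y down, z forward; pixel columns grow to the right and rows downward; lengths in m; the calibration is good to about 2 mm. A picture is of the moment at which its call begins.
- ticket.sign_off(): hands the job in, once; it reports no verdict.
The state is a dict: "time": time; "joint_pos": joint angles; "qvel": joint speeds; "tau": joint torques, N m; "eef_pos": TCP position; "orientation": TCP orientation; "contact_force": force on the tool from outside, world axes, zero at the start; "ft_torque": the same for the moment, N m; "width": finger opening in m.
Only numpy, scipy, OpenCV 4.12 (cv2) and the standard library are available. Lean on these libraries where they do the work, as an engineer would, in place of code of your own. Each camera call takes 0.05 s, during which the arm holds its last target.

TASK

The painted tiles are drying too slowly. With a fingertip, push the bar of the drying plate's heat dial round clockwise exactly four clicks from where it stands, without gripping the dial; then press the start key beside it right down and let it go. Leave the tiles, the paint pot and the tape roll where they are.

Things in the scene. Friction and masses are not known exactly. Their poses are not given: they have to be found in the camera images.
- dryer: Drying plate, white housing 290 (x) by 350 (y) mm, fixed to the desk. Origin: centre of its underside; z up, x from the control deck towards the heated plate. The deck, along its -x edge, is flat, 60 mm above the desk; dial axis at x -90, y -65, start key at x -90, y +75 mm. Behind it an aluminium plate (178 by 322 mm, centre x +43, top 66 mm above the desk) carries two tiles.
- heat_dial (a joint): Heat dial angle, rad; grows CLOCKWISE seen from above (hotter), 0 = off. Ten click stops 24 degrees (0.419 rad) apart from 0 to 3.770, end stops beyond; starts at rest in one of the first four. Leaving a stop takes about 0.13 N m (5 N at 25 mm from the axis); past half-way it snaps by itself into the next stop, ahead of the finger, and stays there. It cannot be lifted.
- dial_center (a point): Point on the dial's axis at the top of its skirt, 73 mm above the desk. The dial has a round grey skirt 60 mm across, 10 mm thick, and across its middle an upright black finger bar 56 mm long, 12 mm wide, 20 mm high (top 93 mm above the desk). This frame turns with the dial: x along the bar to the pointer end, z up.
- dial_pointer (a point): Pointer end of the dial's bar, on its top edge, 28 mm from the axis; a thin white line runs along the bar's top from the axis to this end, the other end is plain. On the deck round the dial are ten flat marks 38 mm from the axis, one per click stop: a dot at off, then bars that grow longer.
- start_key_top (a point): Centre of the top of the start key, a round white spring push key 24 mm across in a grey collar 40 mm across; its top stands 81 mm above the desk, the collar's top 72 mm.
- start_key (a joint): How far the start key is pressed, in m: 0 released, 0.005 fully down. It takes about 1.5 N to start and 5 N to hold fully down; it springs back when let go.
- tile_a: Loose wooden picture tile, 88 by 88 by 12 mm, blue, drying on the heated plate. Origin: centre of its underside.
- tile_b: Loose wooden picture tile, 88 by 88 by 12 mm, yellow, drying on the heated plate. Origin: centre of its underside.
- paint_pot: Loose closed paint pot, 57 mm across, 60 mm high, on the desk beside the drying plate on the dial's side. Origin: centre of its underside.
- tape_roll: Loose roll of tape lying flat, 76 mm across, 19 mm high, on the desk beside the drying plate on the key's side. Origin: centre of its underside.
Not all that is in view belongs to the job. What is shaped like the tile_b but purple is not meant.

How it is judged:
On the way, in this order (a step that is already met when the one before it is completed fails the run):
1. the dial has been turned clockwise four clicks from its start (distance of dial_pointer from where it was at the start of the episode between 0.0392 and 0.0439 m and value of joint heat_dial between 1.508 and 3.1 rad and velocity of joint heat_dial between -0.1 and 0.1 rad/s), for 0.3 s.
2. the start key is pressed down, with the dial still four clicks up (value of joint start_key above 0.004 m and distance of dial_pointer from where it was at the start of the episode between 0.0392 and 0.0439 m and value of joint heat_dial between 1.508 and 3.1 rad), for 0.05 s.
At the end, for the whole second after the job is handed in: The dial rests in the click stop four clicks (1.676 rad, within 0.3 of a click) clockwise of where it started, the start key has been pressed at least 4 of its 5 mm and has sprung back (within 1 mm), and both tiles, the paint pot and the tape roll are at rest within 15 mm of where they stood (distance of dial_pointer from where it was at the start of the episode between 0.0392 and 0.0439 m and value of joint heat_dial between 1.508 and 3.1 rad and velocity of joint heat_dial between -0.05 and 0.05 rad/s and value of joint start_key below 0.001 m and distance of each of tile_a, tile_b, paint_pot, tape_roll from where it was at the start of the episode below 0.015 m and linear speed of each of tile_a, tile_b, paint_pot, tape_roll below 0.02 m/s); the robot touches nothing.
It fails at once if the arm or the gripper's body, not the fingers, pushes the dial or the key (contact force between the arm and heat_dial above 2 N or contact force between the arm and start_key above 2 N).
It fails at once if the dial is gripped or forced: more than 25 N between the fingers and the dial (contact force between the fingers and heat_dial above 25 N).
It fails at once if the start key is pressed while the dial is not four clicks up (value of joint start_key above 0.0025 m and not (distance of dial_pointer from where it was at the start of the episode between 0.0392 and 0.0439 m and value of joint heat_dial between 1.508 and 3.1 rad)).
It fails at once if a tile, the paint pot or the tape roll is shoved or lifted (more than 15 mm) (distance of any of tile_a, tile_b, paint_pot, tape_roll from where it was at the start of the episode above 0.015 m).
It also fails if it takes over 48 s, if anything falls off the work surface, if the arm or the gripper's body presses on something with over 40 N, if the wrist force passes 120 N, or if a joint passes its speed limit or range.

## Working session

There is one attempt and no reset: what is moved stays moved. The work goes in short steps, Python scripts to look and compute and a tool call to move; the robot and the scene stay as the last step left them, time stands still between calls to the robot, and variables do not carry over. Pictures are saved under pics/ and viewed, and the job is handed in when it is done.

Besides the shell and the picture viewer there is one more tool, called after ">>>" in YAML: its name, and indented under it one key for each argument. carry_out: Moves the arm, as the interface text tells. Its arguments: {"type":"object","properties":{"commands":{"type":"array"},"squeeze":{"type":"number"}},"required":["commands"]}

```bash
mkdir -p pics
cat > h.py <<'E'
import numpy as np,cv2
from station import manip,imaging,ticket
def grab(n,tag):
    f=imaging.grab_frame(n); cv2.imwrite(f'pics/{tag}.png',f['image']); np.savez(f'{tag}.npz',**f); return f
def cam(f):
    R,_=cv2.Rodrigues(np.array(f['rvec'],float)); return R,np.array(f['tvec'],float).ravel()
def ray(f,u,v,z):
    R,t=cam(f); d=R.T@np.array([(u-f['cx'])/f['fx'],(v-f['cy'])/f['fy'],1]); o=-R.T@t
    return o+d*(z-o[2])/d[2]
def dep(f,u,v):
    R,t=cam(f); z=float(f['z_map'][int(v),int(u)]); return R.T@(np.array([(u-f['cx'])/f['fx']*z,(v-f['cy'])/f['fy']*z,z])-t)
def proj(f,p):
    return cv2.projectPoints(np.array(p,float).reshape(-1,3),np.array(f['rvec'],float),np.array(f['tvec'],float),np.array([[f['fx'],0,f['cx']],[0,f['fy'],f['cy']],[0,0,1.]]),None)[0].reshape(-1,2)
E
python3 - <<'E'
from h import *
for n in ['side','top','wrist']:
    f=grab(n,n+'0'); R,t=cam(f); print(n,-R.T@t,R[2],f['fx'])
print(manip.sense())
E
```

```text
side [0.38976031 0.80677976 0.6981226 ] [ 0.16428686 -0.80042479 -0.57648069] 507.2096678480059
top [ 0.5150299  -0.06687634  1.18750997] [ 0.07186634 -0.01001182 -0.99736402] 435.96137249384395
wrist [0.13297546 0.61393067 0.37263245] [ 0.2576217  -0.08852103 -0.96218246] 392.5011263666992
{'time': 0.15, 'joint_pos': array([ 1.06846942e+00,  5.28232579e-01,  1.43356962e+00,  1.74349687e-05,
        1.18140994e+00, -1.78455682e-01]), 'qvel': array([ 0.00046391,  0.00032753, -0.00543232,  0.00191233, -0.00023731,
        0.00028397]), 'tau': array([ 1.00571531e-03, -4.42743337e+01, -1.78276455e+01, -2.67639407e-04,
        5.65538139e-03,  2.12478585e-05]), 'eef_pos': array([0.19858238, 0.59205644, 0.23058295]), 'orientation': array([ 1.61232014e-01,  9.86916198e-01, -7.60594563e-04, -2.77938212e-04]), 'contact_force': array([ 0.3988367 , -0.87044424,  0.28442722]), 'ft_torque': array([ 0.05409215,  0.01569806, -0.02188267]), 'width': 0.08559512906703605}
```

View pics/top0.png

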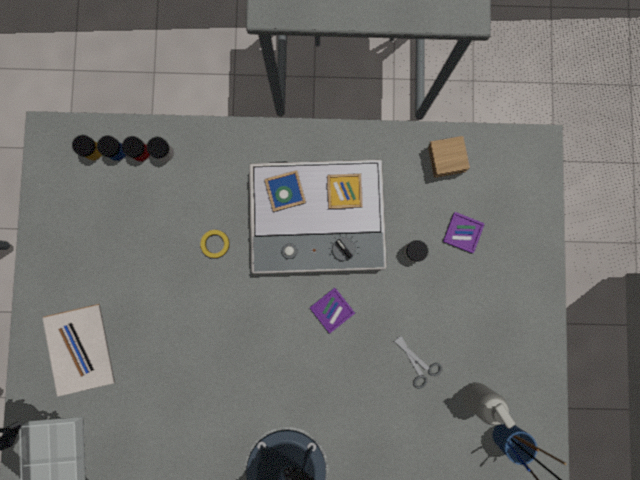

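View pics/side0.png

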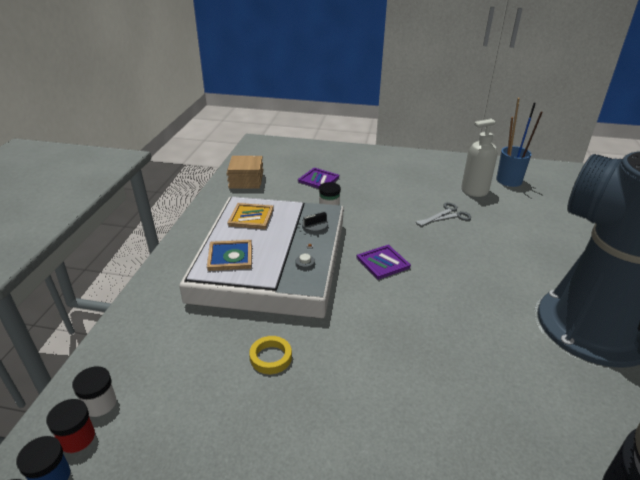

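View pics/wrist0.png

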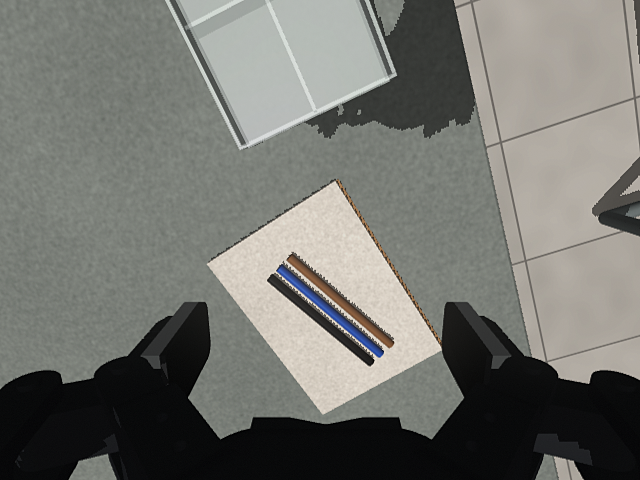

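The top view shows the dial near (344,248), the key at (289,251), the pot at (417,251), the tape at (215,244) and the tiles at (285,190) and (344,191). The wrist view shows only desk items. Next I'll measure and zoom in.

Run:
```python
from h import *
f=dict(np.load('top0.npz'));g=dict(np.load('side0.npz'))
for k in('fx','fy','cx','cy'):
    f[k]=float(f[k]);g[k]=float(g[k])
print('key',ray(f,289,251,.081),dep(f,289,251)); print('dial',ray(f,344,248,.093),dep(f,344,248))
print('key side',ray(g,305,260,.081),dep(g,305,260)); print('deck',dep(f,315,262),dep(f,265,262)); print('skirt', dep(f,336,245),dep(f,350,243))
for n,u,v in(('pot',417,251),('a',285,190),('b',344,191)): print(n,dep(f,u,v))
# corners of housing
for u,v in((249,163),(381,160),(385,271),(251,275)): print(ray(f,u,v,.06))
a=cv2.resize(f['image'][225:275,315:375],None,fx=8,fy=8,interpolation=cv2.INTER_CUBIC)
b=cv2.resize(g['image'][195:275,285:345],None,fx=6,fy=6,interpolation=cv2.INTER_CUBIC)
c=np.zeros((480,840,3),np.uint8);c[:400,:480]=a;c[:480,480:840]=b;cv2.imwrite('pics/z0.png',cv2.resize(c,(800,457)))
```

```text
key [0.57133507 0.00329815 0.081     ] [0.5713241  0.00328449 0.0812155 ]
dial [ 0.58158432 -0.13550442  0.093     ] [ 0.58142197 -0.13533702  0.09566991]
key side [0.56738619 0.01733342 0.081     ] [0.56805546 0.01435889 0.07867476]
deck [ 0.54551176 -0.06330994  0.06167898] [0.54259999 0.06611649 0.05640039]
skirt [ 0.58974718 -0.11592208  0.07690081] [ 0.59623638 -0.15213717  0.06993846]
pot [ 0.58041672 -0.32763847  0.05863319]
a [0.72968859 0.01883406 0.070379  ]
b [ 0.73053345 -0.13389399  0.07265238]
[0.80084847 0.11601091 0.06      ]
[ 0.81799181 -0.23050387  0.06      ]
[ 0.52658009 -0.24478189  0.06      ]
[0.50823194 0.10058706 0.06      ]
```

View pics/z0.png

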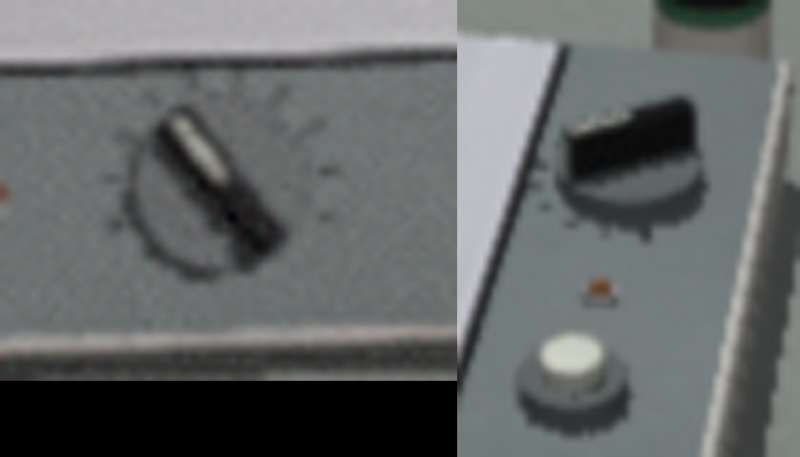

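>>> carry_out:
  commands: [2.4, -4.5, 0, 0, 0, -2.2, 1, 2.4, -4.5, 0, 0, 0, -2.2, 1, 2.4, -4.5, 0, 0, 0, -2.2, 1, 2.4, -4.5, 0, 0, 0, -2.2, 1, 2.4, -4.5, 0, 0, 0, -2.2, 1, 2.4, -4.5, 0, 0, 0, -2.2, 1, 2.4, -4.5, 0, 0, 0, -2.2, 1, 2.4, -4.5, 0, 0, 0, -2.2, 1]

```text
time: 1.15
eef_pos: [0.3914, 0.231, 0.2313]
orientation: [0.311, 0.95, 0.0, 0.0]
contact_force: [0.0, 0.2, 0.5]
width: 0.0858
```

>>> carry_out:
  commands: [2.4, -4.5, 0, 0, 0, -2.2, 1, 2.4, -4.5, 0, 0, 0, -2.2, 1, 2.4, -4.5, 0, 0, 0, -2.2, 1, 2.4, -4.5, 0, 0, 0, -2.2, 1, 2.4, -4.5, 0, 0, 0, -2.2, 1, 2.4, -4.5, 0, 0, 0, -2.2, 1, 2.4, -4.5, 0, 0, 0, -2.2, 1, 2.0, -4.5, 0, 0, 0, -2.2, 1, 0, 0, 0, 0, 0, 0, 1, 0, 0, 0, 0, 0, 0, 1]

```text
time: 2.4
eef_pos: [0.578, -0.127, 0.2307]
orientation: [0.452, 0.892, 0.0, -0.001]
contact_force: [-0.1, -0.2, 0.3]
width: 0.0849
```

Run:
```python
from h import *
f=grab('wrist','wrist1'); s=manip.sense();print(s['time'],s['eef_pos'],s['orientation'],s['joint_pos'],s['contact_force'])
```

```text
2.45 [ 0.57784463 -0.12641341  0.230817  ] [ 4.51803840e-01  8.92116632e-01  1.20106199e-04 -1.09133294e-03] [-4.04342571e-01  4.83552621e-01  1.51811129e+00  4.18113164e-04
  1.14209144e+00 -1.03773994e+00] [-0.7320505  -0.21799388  0.06283645]
```

View pics/wrist1.png

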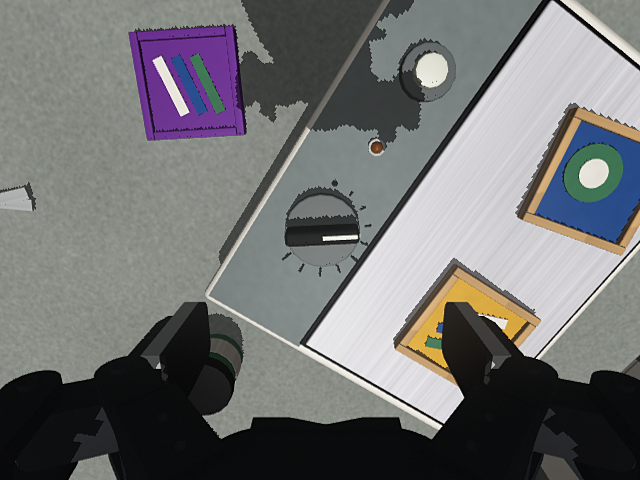

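The wrist view shows the bar lying almost level at (322,234). Its white line points right to (357,238), the off dot is at (335,183), and the key is at (432,70). Now I'll measure these precisely.

Run:
```python
from h import *
f=dict(np.load('wrist1.npz'))
for k in('fx','fy','cx','cy'): f[k]=float(f[k])
im=f['image']; R,t=cam(f); print('cam',-R.T@t)
H,W=480,640
# points from depth
vv,uu=np.mgrid[0:H,0:W]; z=f['z_map'].astype(float)
P=np.stack([(uu-f['cx'])/f['fx']*z,(vv-f['cy'])/f['fy']*z,z],-1)-t
P=P@R   # R.T@(x-t)
roi=np.zeros((H,W),bool); roi[170:290,270:385]=True
bar=roi&(P[...,2]>.087)&(P[...,2]<.1)
print('bar top z',np.median(P[bar][:,2]),bar.sum())
pts=P[bar][:,:2].astype(np.float32); r=cv2.minAreaRect(pts); print('rect',r,np.array(cv2.boxPoints(r)))
m=bar&(im.min(2)>150); print('white',P[m].mean(0),m.sum())
for nm,(a,b,c,d),lo,hi in(('skirt',(170,290,270,385),.069,.0765),('key',(35,110,390,465),.077,.086)):
    q=np.zeros((H,W),bool);q[a:b,c:d]=True;q&=(P[...,2]>lo)&(P[...,2]<hi)
    if nm=='key': q&=im.min(2)>140
    print(nm,cv2.minEnclosingCircle(P[q][:,:2].astype(np.float32)),np.median(P[q][:,2]),P[q].mean(0))
tt=dict(np.load('top0.npz'))
# triangulate key, dial between top and wrist
K=lambda g:np.array([[g['fx'],0,g['cx']],[0,g['fy'],g['cy']],[0,0,1]],float)
def pm(g): R,t=cam(g); return K(g)@np.c_[R,t]
def key(g,roi):
    a,b,c,d=roi; m=(g['image'][a:b,c:d].min(2)>150).astype(np.uint8); n,l,s,ce=cv2.connectedComponentsWithStats(m); i=1+np.argmax(s[1:,4]); return ce[i]+[c,a]
k1=key(f,(40,105,395,460));k2=key(tt,(240,262,278,300)); X=cv2.triangulatePoints(pm(f),pm(tt),k1,k2);print('key px',k1,k2,'tri',(X[:3]/X[3]).T, ray(f,*k1,.081),ray(tt,*k2,.081))
cv2.imwrite('pics/z1.png',cv2.resize(im[165:295,260:390],None,fx=4.6,fy=4.6,interpolation=cv2.INTER_CUBIC))
```

```text
cam [ 0.53719973 -0.07178876  0.37301243]
bar top z 0.0923298101030409 1195
rect ((0.5809788107872009, -0.1364629566669464), (0.0557444766163826, 0.012661326676607132), 39.18975067138672) [[ 0.55537593 -0.14916854]
 [ 0.56337655 -0.15898179]
 [ 0.6065817  -0.12375738]
 [ 0.5985811  -0.11394413]]
white [ 0.59124186 -0.12799079  0.09317412] 145
skirt ((0.5808712244033813, -0.13636182248592377), 0.02996744215488434) 0.07263637015625755 [ 0.57890745 -0.13408384  0.07264809]
key ((0.5728230476379395, 0.0029886967968195677), 0.011656240560114384) 0.08049519405607558 [0.573      0.00315282 0.08050399]
key px [431.72663551  69.64953271] [289.10416667 250.16666667] tri [[0.57328866 0.00322791 0.08010889]] [0.57291268 0.00306783 0.081     ] [0.57345924 0.00309444 0.081     ]
```

View pics/z1.png

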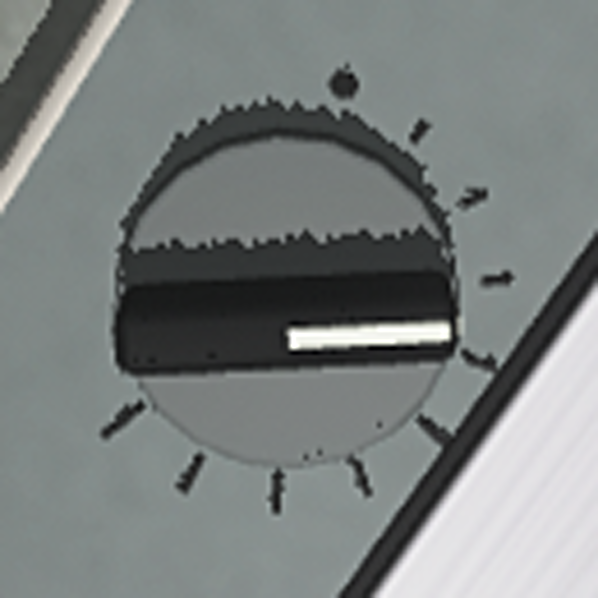

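>>> carry_out:
  commands: [0.2, 0.6, -2, 0, 0, 0.7, 0, 0.2, 0.6, -2, 0, 0, 0.7, 0, 0.2, 0.6, -2, 0, 0, 0.8, 0, 0.1, 0.5, -2, 0, 0, 0.7, 0, 0, 0, -2, 0, 0, 0, 0, 0, 0, 0, 0, 0, 0, 0, 0, 0, 0, 0, 0, 0, 0, 0, 0, 0, 0, 0, 0, 0]
  squeeze: 20

```text
time: 3.45
eef_pos: [0.5864, -0.1044, 0.1325]
orientation: [0.429, 0.903, 0.0, 0.001]
contact_force: [-1.0, 0.1, 1.0]
width: 0.0001
```

Run:
```python
from h import *
s=manip.sense();print(s['time'],s['eef_pos'],s['orientation'],s['contact_force'],s['width'])
f=grab('wrist','wrist2');g=grab('side','side2')
print(proj(g,s['eef_pos']),proj(f,s['eef_pos']))
u,v=proj(g,s['eef_pos'])[0].astype(int)
c=np.zeros((480,800,3),np.uint8);c[:360,:480]=cv2.resize(f['image'],(480,360));c[:480,480:]=cv2.resize(g['image'][v-60:v+60,u-40:u+40],(320,480),interpolation=cv2.INTER_CUBIC);cv2.imwrite('pics/z2.png',c)
```

```text
3.45 [ 0.58640798 -0.10444145  0.1324631 ] [4.29169428e-01 9.03223421e-01 8.95697692e-05 1.02265300e-03] [-1.04571599  0.12131691  0.98792528] 6.363115875943796e-05
[[308.45970245 206.08182556]] [[326.42204714 308.89671608]]
```

View pics/z2.png

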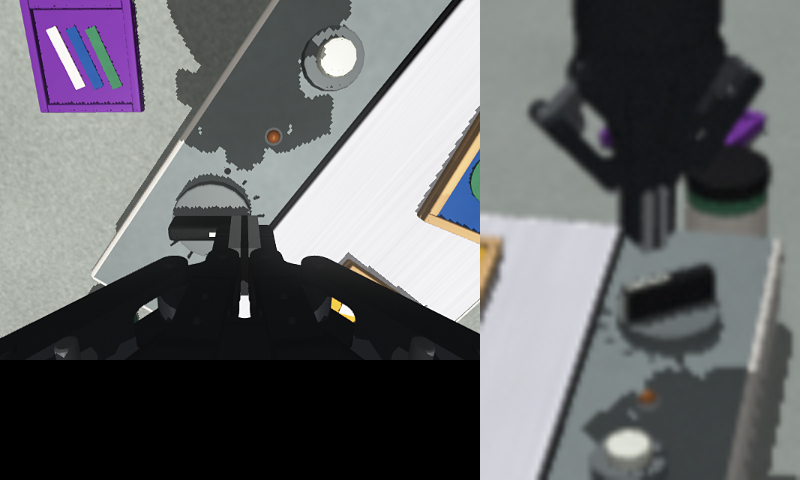

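The shut fingertip measures about 22 × 22 mm. It sits just on the anticlockwise side of the pointer end, clear above the dial. I'll adjust it and lower it.

>>> carry_out:
  commands: [0, 0.4, -1.5, 0, 0, 0, 0, 0, 0, -1.5, 0, 0, 0, 0, 0, 0, -1.2, 0, 0, 0, 0, 0, 0, -0.6, 0, 0, 0, 0, 0, 0, 0, 0, 0, 0, 0, 0, 0, 0, 0, 0, 0, 0]

```text
time: 4.3
eef_pos: [0.5861, -0.1007, 0.0835]
orientation: [0.429, 0.903, 0.0, 0.0]
contact_force: [0.4, -0.5, 0.3]
width: -0.0002
```

```bash
cat > st.py <<'E'
from h import *
C=np.array([.5809,-.1364])
s=manip.sense();p=s['eef_pos'];q=s['orientation'];th=2*np.degrees(np.arctan2(q[1],q[0]))
a=np.radians(th-90);d=p[:2]-C
print('t',s['time'],'p',p,'th',th,'r',d@[np.cos(a),np.sin(a)],'n',d@[-np.sin(a),np.cos(a)],'F',s['contact_force'])
E
python3 st.py
python3 - <<'E'
from h import *
g=grab('side','side3');f=grab('wrist','wrist3')
c=np.zeros((480,800,3),np.uint8);c[:360,:480]=cv2.resize(f['image'],(480,360));c[:480,480:]=cv2.resize(g['image'][170:290,265:345],(320,480),interpolation=cv2.INTER_CUBIC);cv2.imwrite('pics/z3.png',c)
# targets rotated
C=np.array([.5809,-.1364])
E
```

```text
t 4.3 p [ 0.5861483  -0.10065929  0.08354764] th 129.14611345961097 r 0.026633376502824522 n 0.024405050151145784 F [ 0.42734781 -0.48551698  0.34852818]
```

View pics/z3.png

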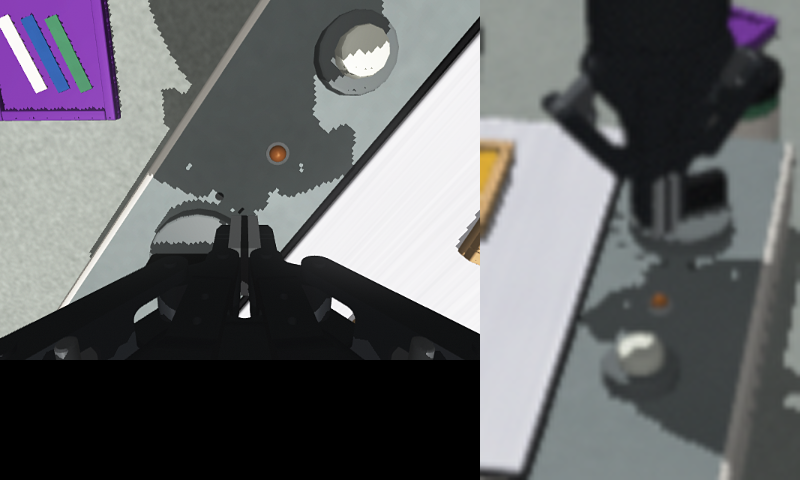

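Run:
```python
import numpy as np
C=np.array([.5809,-.1364])
prev=np.array([.5861483,-.10065929])
for k in range(0,23):
    a=np.radians(39.2-4*k); p=C+np.array([[np.cos(a),-np.sin(a)],[np.sin(a),np.cos(a)]])@[.027,.0175]
    print(4*k,np.round((p-prev)*100,2)); prev=p
```

```text
0 [ 0.46 -0.51]
4 [ 0.21 -0.08]
8 [ 0.21 -0.09]
12 [ 0.2 -0.1]
16 [ 0.19 -0.12]
20 [ 0.18 -0.13]
24 [ 0.17 -0.14]
28 [ 0.16 -0.16]
32 [ 0.15 -0.17]
36 [ 0.14 -0.18]
40 [ 0.13 -0.19]
44 [ 0.11 -0.19]
48 [ 0.1 -0.2]
52 [ 0.08 -0.21]
56 [ 0.07 -0.21]
60 [ 0.05 -0.22]
64 [ 0.04 -0.22]
68 [ 0.02 -0.22]
72 [ 0.01 -0.22]
76 [-0.01 -0.22]
80 [-0.02 -0.22]
84 [-0.04 -0.22]
88 [-0.05 -0.22]
```

>>> carry_out:
  commands: [0, 0, -0.3, 0, 0, 0, 0, 0.23, -0.25, 0, 0, 0, 0, 0, 0.23, -0.26, 0, 0, 0, 0, 0, 0.21, -0.08, 0, 0, 0, -4, 0, 0.21, -0.09, 0, 0, 0, -4, 0, 0.2, -0.1, 0, 0, 0, -4, 0, 0.19, -0.12, 0, 0, 0, -4, 0, 0, 0, 0, 0, 0, 0, 0, 0, 0, 0, 0, 0, 0, 0]

```text
time: 5.52
eef_pos: [0.5944, -0.1053, 0.08]
orientation: [0.551, 0.834, 0.0, -0.006]
contact_force: [-5.4, 9.3, 6.5]
width: 0.0004
```

```bash
python3 st.py
cat > look.py <<'E'
import sys
from h import *
n=sys.argv[1]
g=grab('side','s'+n);f=grab('top','t'+n)
c=np.zeros((480,800,3),np.uint8);c[:400,:480]=cv2.resize(f['image'][225:275,315:375],(480,400),interpolation=cv2.INTER_CUBIC);c[:480,480:]=cv2.resize(g['image'][180:270,280:340],(320,480),interpolation=cv2.INTER_CUBIC);cv2.imwrite(f'pics/l{n}.png',c)
E
python3 look.py 4
```

```text
t 5.525 p [ 0.59440014 -0.10530891  0.07998562] th 113.10384914424984 r 0.024617470454786478 n 0.023299989007571294 F [-5.40604285  9.26210007  6.51051918]
```

View pics/l4.png

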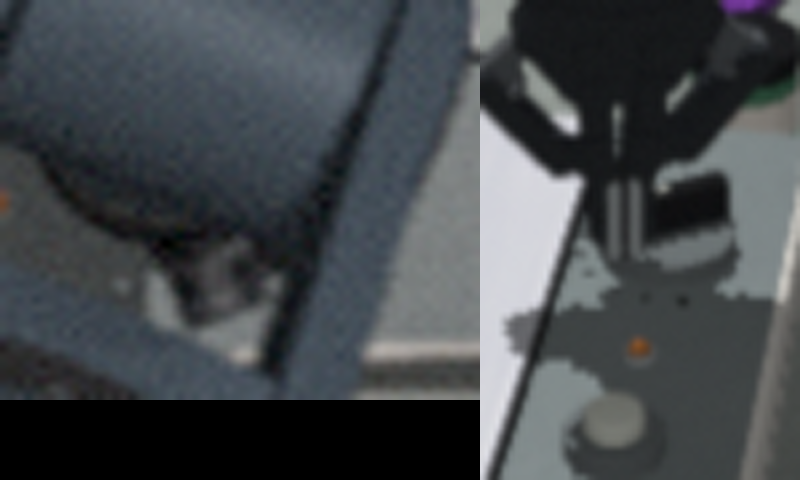

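Run:
```python
from h import *
f=grab('wrist','wrist4');g=np.load('ss4.npz' if 0 else 's4.npz')
s=manip.sense();print(s['contact_force'],s['ft_torque'],s['eef_pos'],s['width'])
c=np.zeros((480,800,3),np.uint8);c[:400,:400]=cv2.resize(f['image'][230:370,200:400],(400,280),interpolation=cv2.INTER_CUBIC).__class__((0,)) if 0 else 0
c[:336,:480]=cv2.resize(f['image'][230:370,180:380],(480,336),interpolation=cv2.INTER_CUBIC);c[:480,480:]=cv2.resize(g['image'][205:245,300:327],(320,480),interpolation=cv2.INTER_CUBIC);cv2.imwrite('pics/z4.png',c)
```

```text
[-4.39044681  9.23614907  6.11691153] [ 1.49261948  0.82508962 -0.03963657] [ 0.59442191 -0.10533379  0.08000783] -2.8345680688496536e-05
```

View pics/z4.png

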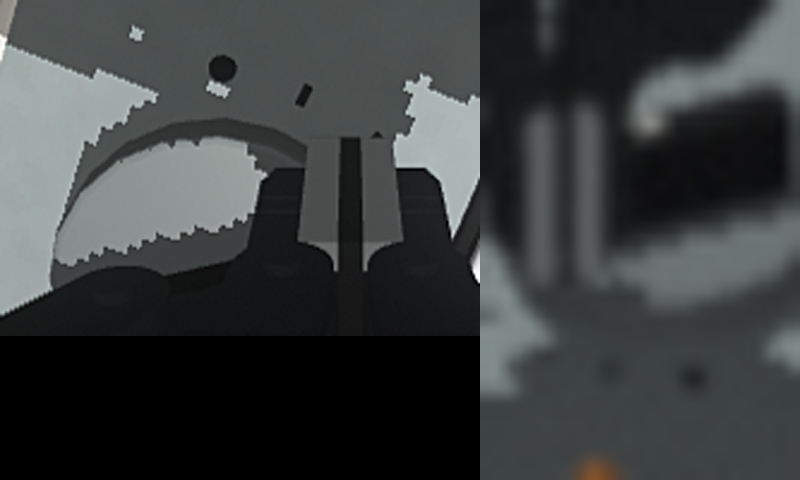

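```bash
cat > bar.py <<'E'
import sys
from h import *
C=np.array([.5809,-.1364])
def cloud(f):
    R,t=cam(f); H,W=480,640; vv,uu=np.mgrid[0:H,0:W]; z=f['z_map'].astype(float)
    P=np.stack([(uu-f['cx'])/f['fx']*z,(vv-f['cy'])/f['fy']*z,z],-1)-t
    P=P@R; P[z==0]=9; return P
def bar(f,excl=True):
    P=cloud(f); m=(np.hypot(P[...,0]-C[0],P[...,1]-C[1])<.032)&(P[...,2]>.088)&(P[...,2]<.098)
    s=manip.sense();p=s['eef_pos'];q=s['orientation'];th=2*np.arctan2(q[1],q[0])
    d=P[...,:2]-p[:2]; dx=d@[np.cos(th),np.sin(th)];dy=d@[np.sin(th),-np.cos(th)]
    if excl: m&=~((abs(dx)<.0125)&(abs(dy)<.018))
    return P[m]
if __name__=='__main__':
    for n in sys.argv[1:]:
        f=dict(np.load(n+'.npz')); q=bar(f)
        if len(q)>8: print(n,len(q),cv2.minAreaRect(q[:,:2].astype(np.float32)), 'line ang',np.degrees(np.arctan2(*cv2.fitLine(q[:,:2].astype(np.float32),cv2.DIST_L2,0,1e-4,1e-4)[:2][::-1,0])),q.mean(0))
E
python3 bar.py side0 s4 wrist1 wrist4
```

```text
side0 76 ((0.5786562561988831, -0.13316203653812408), (0.05402929335832596, 0.013923636637628078), 38.36753845214844) line ang 35.477066 [ 0.5761612  -0.13510248  0.0909045 ]
s4 50 ((0.5701268911361694, -0.13990825414657593), (0.031867802143096924, 0.013624656945466995), 33.1910514831543) line ang 39.340614 [ 0.56949449 -0.13953367  0.09088896]
wrist1 1145 ((0.5809788107872009, -0.1364629566669464), (0.0557444766163826, 0.012661326676607132), 39.18975067138672) line ang 38.49089 [ 0.57996087 -0.13634972  0.09217758]
wrist4 30 ((0.5644482970237732, -0.15417933464050293), (0.005435457453131676, 0.0021394286304712296), 70.26203155517578) line ang 67.809944 [ 0.56431028 -0.15399715  0.09230232]
```

>>> carry_out:
  commands: [0, 0, 0.2, 0, 0, 0, 0, 0, 0, 0.1, 0, 0, 0, 0, 0, 0, 0, 0, 0, 0, 0]

```text
time: 6.05
eef_pos: [0.5939, -0.1053, 0.081]
orientation: [0.551, 0.834, 0.0, -0.007]
contact_force: [-2.7, 7.7, -3.5]
width: 0.0003
```

```bash
python3 st.py; python3 look.py 5; python3 bar.py s5
```

```text
t 6.05 p [ 0.59386579 -0.10531558  0.08103925] th 113.09729104740458 r 0.024120677394758507 n 0.023506297038034737 F [-2.73135713  7.66551045 -3.54079336]
s5 54 ((0.5706135630607605, -0.14075392484664917), (0.0327993743121624, 0.016011111438274384), 34.365020751953125) line ang 38.221783 [ 0.56939023 -0.13976642  0.09043391]
```

>>> carry_out:
  commands: [0.18, -0.13, 0, 0, 0, -4, 0, 0, 0, 0, 0, 0, 0, 0]

```text
time: 6.4
eef_pos: [0.597, -0.1074, 0.0814]
orientation: [0.58, 0.815, 0.0, -0.005]
contact_force: [-1.2, 2.8, -2.8]
width: 0.0
```

>>> carry_out:
  commands: [0.17, -0.14, 0, 0, 0, -4, 0, 0, 0, 0, 0, 0, 0, 0]

```text
time: 6.65
eef_pos: [0.6023, -0.1123, 0.0832]
orientation: [0.607, 0.794, -0.0, 0.0]
contact_force: [-0.8, 0.7, -0.0]
width: -0.0002
```

```bash
python3 st.py; python3 look.py 6; python3 bar.py s6
```

```text
t 6.65 p [ 0.60229893 -0.112332    0.08316206] th 105.20269994686014 r 0.026961521438203215 n 0.017614175300900238 F [-0.75877771  0.68312636 -0.04799008]
s6 61 ((0.571219265460968, -0.1361044943332672), (0.036522507667541504, 0.013868924230337143), 14.815797805786133) line ang 18.613487 [ 0.5698324  -0.13463082  0.09106121]
```

View pics/l6.png

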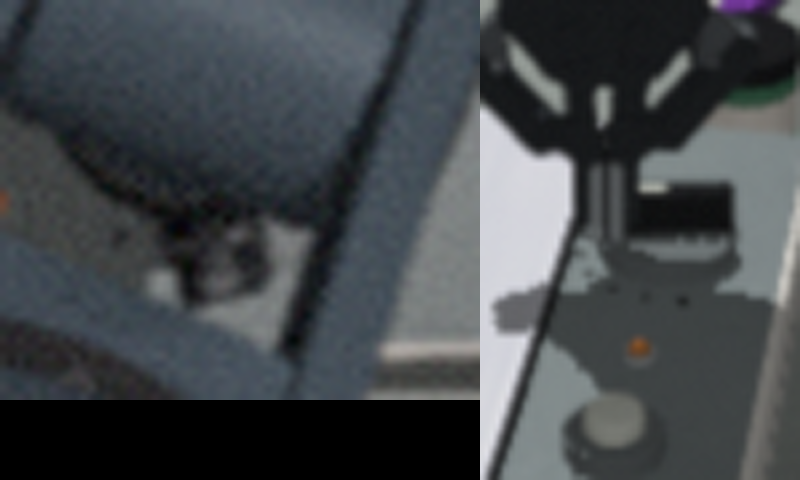

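One click is done: the bar has gone from 39° to 15° and the contact force is about 0. The bar yields once the commanded pose leads it by about 20°, so I'll do one 24° sweep per click.

>>> carry_out:
  commands: [0.16, -0.16, -0.1, 0, 0, -4, 0, 0.15, -0.17, 0, 0, 0, -4, 0, 0.14, -0.18, 0, 0, 0, -4, 0, 0.13, -0.19, 0, 0, 0, -4, 0, 0.11, -0.19, 0, 0, 0, -4, 0, 0.1, -0.2, 0, 0, 0, -4, 0, 0, 0, 0, 0, 0, 0, 0, 0, 0, 0, 0, 0, 0, 0]

```text
time: 7.75
eef_pos: [0.61, -0.1233, 0.0825]
orientation: [0.759, 0.651, 0.0, 0.0]
contact_force: [0.1, -0.2, -1.0]
width: -0.0004
```

```bash
python3 st.py; python3 look.py 7; python3 bar.py s7
```

```text
t 7.75 p [ 0.61000908 -0.12332578  0.08247428] th 81.21033902267175 r 0.026769386174543722 n 0.01736875864195852 F [ 0.14291833 -0.15268807 -1.04330987]
s7 66 ((0.5733336806297302, -0.13388919830322266), (0.016346832737326622, 0.045665547251701355), 84.14805603027344) line ang -12.294762 [ 0.57256604 -0.13201539  0.0911524 ]
```

View pics/l7.png

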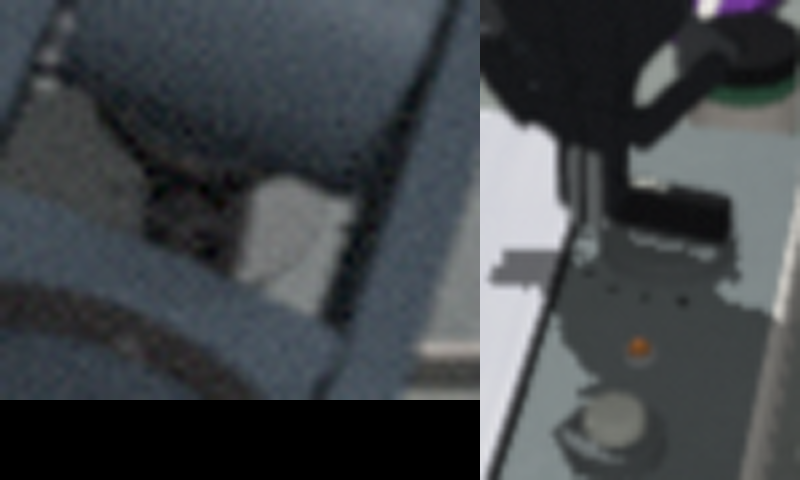

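>>> carry_out:
  commands: [0.08, -0.21, 0, 0, 0, -4, 0, 0.07, -0.21, 0, 0, 0, -4, 0, 0.05, -0.22, 0, 0, 0, -4, 0, 0.04, -0.22, 0, 0, 0, -4, 0, 0.02, -0.22, 0, 0, 0, -4, 0, 0.01, -0.22, 0, 0, 0, -4, 0, 0, 0, 0, 0, 0, 0, 0, 0, 0, 0, 0, 0, 0, 0]

```text
time: 8.85
eef_pos: [0.6126, -0.1361, 0.0823]
orientation: [0.878, 0.479, -0.0, -0.0]
contact_force: [-1.2, -0.9, 0.5]
width: 0.0
```

```bash
python3 st.py; python3 look.py 8; python3 bar.py s8
```

```text
t 8.85 p [ 0.61255699 -0.13607828  0.08227931] th 57.21320951772437 r 0.02643954639598256 n 0.01741318825444767 F [-1.17264968 -0.89131895  0.53737073]
s8 70 ((0.5776225328445435, -0.13255849480628967), (0.014787777327001095, 0.04891739413142204), 51.61054229736328) line ang -36.943558 [ 0.57558944 -0.13083218  0.09093305]
```

View pics/l8.png

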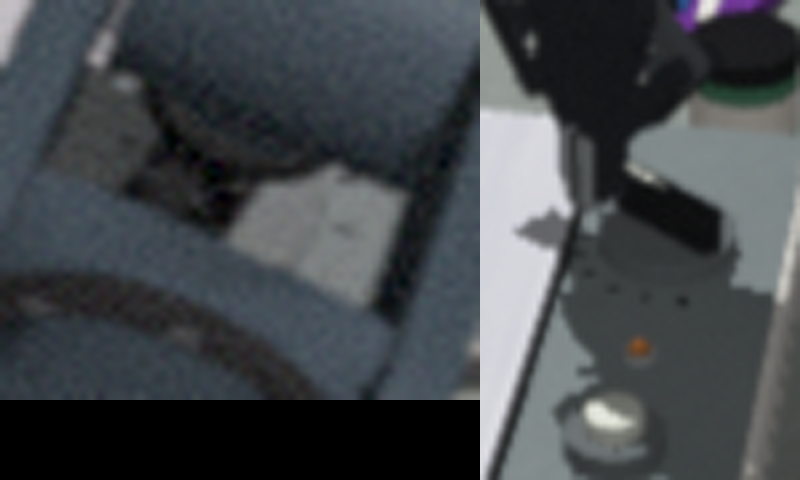

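>>> carry_out:
  commands: [-0.01, -0.22, 0, 0, 0, -4, 0, -0.02, -0.22, 0, 0, 0, -4, 0, -0.04, -0.22, 0, 0, 0, -4, 0, -0.05, -0.22, 0, 0, 0, -4, 0, -0.07, -0.21, 0, 0, 0, -4, 0, -0.08, -0.21, 0, 0, 0, -3, 0, 0, 0, 0, 0, 0, 0, 0, 0, 0, 0, 0, 0, 0, 0]

```text
time: 9.95
eef_pos: [0.6099, -0.149, 0.0823]
orientation: [0.956, 0.294, -0.0, -0.0]
contact_force: [-0.8, -0.5, 0.2]
width: -0.0001
```

```bash
python3 st.py; python3 look.py 9; python3 bar.py s9
```

```text
t 9.95 p [ 0.60988623 -0.14904043  0.08231026] th 34.201624655994166 r 0.026747812509460313 n 0.016868213984518265 F [-0.7613601  -0.52628191  0.2237861 ]
s9 76 ((0.5817591547966003, -0.1292766034603119), (0.02495170570909977, 0.05379949137568474), 46.98552703857422) line ang -54.712826 [ 0.57826311 -0.13066088  0.09140626]
```

View pics/l9.png

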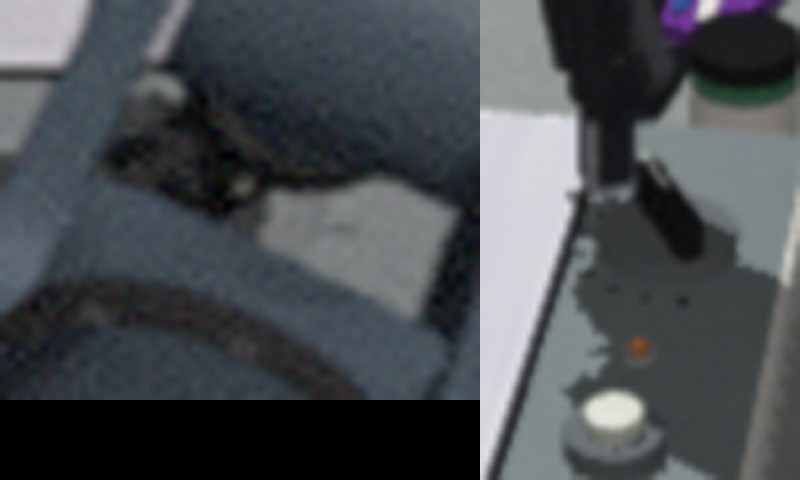

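>>> carry_out:
  commands: [0.4, 0.3, 0, 0, 0, 0, 0, 0.4, 0.3, 0, 0, 0, 0, 0, 0, 0, 3, 0, 0, 0, 0, 0, 0, 4, 0, 0, 0, 0, 0, 0, 4, 0, 0, 0, 0, 0, 0, 4, 0, 0, 0, 0, -1, 2, 0, 0, 0, 0, 0, 0, 0, 0, 0, 0, 0, 0, 0, 0, 0, 0, 0, 0, 0]

```text
time: 11.18
eef_pos: [0.6071, -0.1226, 0.2308]
orientation: [0.956, 0.294, -0.001, -0.001]
contact_force: [-0.5, 0.3, -0.5]
width: 0.0
```

```bash
python3 st.py
python3 - <<'E'
from h import *
grab('wrist','wrist10');grab('side','side10');grab('top','top10')
E
python3 bar.py wrist10 side10
```

```text
t 11.175 p [ 0.60714013 -0.12255098  0.23080709] th 34.190665371577055 r 0.003290079011971594 n 0.029487543540745433 F [-0.51503665  0.27409462 -0.47072777]
wrist10 1119 ((0.5810073614120483, -0.13637109100818634), (0.012844672426581383, 0.05577722191810608), 33.15414047241211) line ang -56.748653 [ 0.58150389 -0.13580675  0.0920168 ]
side10 75 ((0.5788040161132812, -0.1340789645910263), (0.012177245691418648, 0.056765493005514145), 33.889129638671875) line ang -56.48338 [ 0.57833412 -0.13139149  0.09104113]
```

View pics/wrist10.png

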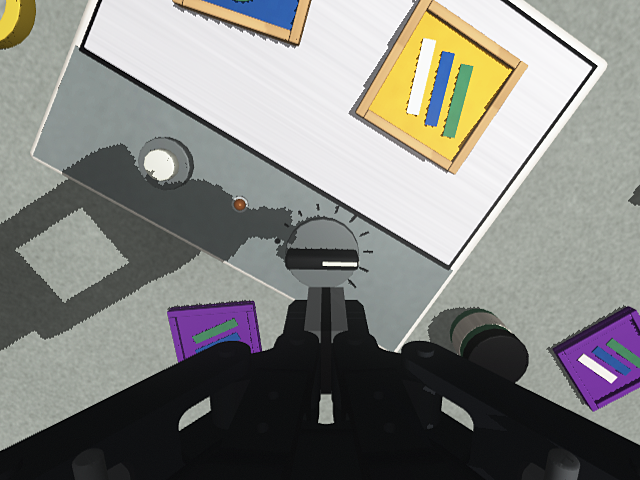

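The bar has turned 96.0°, from 39.2° to −56.8°, with its white line at (345,264). The dial is exactly four clicks round, so I'll move on to the key.

>>> carry_out:
  commands: [-0.9, 3.2, 0, 0, 0, 0, 0, -0.9, 3.2, 0, 0, 0, 0, 0, -0.8, 3.1, 0, 0, 0, 0, 0, -0.8, 3.1, 0, 0, 0, 0, 0, 0, 0, -4, 0, 0, 0, 0, 0, 0, -4, 0, 0, 0, 0, 0, 0, -4, 0, 0, 0, 0, 0, 0, -1.5, 0, 0, 0, 0, 0, 0, 0, 0, 0, 0, 0, 0, 0, 0, 0, 0, 0, 0]

```text
time: 12.58
eef_pos: [0.5751, 0.0026, 0.0986]
orientation: [0.956, 0.294, 0.001, 0.001]
contact_force: [-0.2, -1.1, -0.0]
width: 0.0
```

```bash
python3 st.py
python3 - <<'E'
from h import *
g=grab('side','side11'); cv2.imwrite('pics/z11.png',cv2.resize(g['image'][190:290,270:350],(480,600),interpolation=cv2.INTER_CUBIC))
E
```

```text
t 12.575 p [0.57514741 0.00255361 0.09855148] th 34.13793694942872 r -0.11823864541539789 n 0.07321762807235403 F [-0.20832045 -1.11637358 -0.0355657 ]
```

View pics/z11.png

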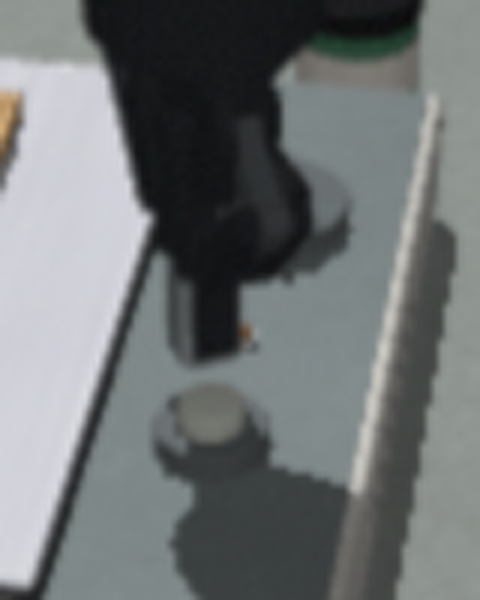

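The fingertip is above the key, about 17 mm clear of it. I'll press in small steps.

>>> carry_out:
  commands: [-0.2, 0, -0.8, 0, 0, 0, 0, 0, 0, -0.4, 0, 0, 0, 0, 0, 0, -0.4, 0, 0, 0, 0, 0, 0, -0.4, 0, 0, 0, 0, 0, 0, -0.3, 0, 0, 0, 0, 0, 0, 0, 0, 0, 0, 0, 0, 0, 0, 0, 0, 0, 0]

```text
time: 13.5
eef_pos: [0.5719, 0.0029, 0.076]
orientation: [0.956, 0.294, 0.0, 0.0]
contact_force: [-3.8, 1.2, 12.4]
width: 0.0001
```

```bash
python3 st.py
```

```text
t 13.5 p [0.57194077 0.00293002 0.07595282] th 34.165047937520384 r -0.12031621900062082 n 0.07083169634687055 F [-3.81394747  1.17287693 12.36740411]
```

The key is bottomed: z is 76.0 mm, which is 5 mm down, at 12 N. I'll release it, lift and retreat so I can check.

>>> carry_out:
  commands: [0, 0, 0, 0, 0, 0, 0, 0, 0, 1.5, 0, 0, 0, 0, 0, 0, 4, 0, 0, 0, 0, 0, 0, 5, 0, 0, 0, 0, 0, 0, 5, 0, 0, 0, 0, -2, 4, 0, 0, 0, 0, 0, -2, 4, 0, 0, 0, 0, 0, -2, 4, 0, 0, 0, 0, 0, 0, 0, 0, 0, 0, 0, 0, 0, 0, 0, 0, 0, 0, 0]

```text
time: 14.75
eef_pos: [0.5124, 0.1228, 0.2295]
orientation: [0.956, 0.294, 0.0, 0.0]
contact_force: [0.2, 0.5, 0.4]
width: 0.0003
```

```bash
python3 st.py
python3 - <<'E'
from h import *
from bar import bar,cloud
w=grab('wrist','wrist12');g=grab('side','side12');t=grab('top','top12')
for n,f in(('wrist',w),('side',g),('top',t)):
    q=bar(f,False); print(n,len(q), cv2.minAreaRect(q[:,:2].astype(np.float32)) if len(q)>5 else '')
    P=cloud(f); m=(np.hypot(P[...,0]-.573,P[...,1]-.0031)<.009); print(' key z',np.median(P[m][:,2]) if m.any() else None)
def cen(f,lo,hi,zr):
    P=cloud(f); h=cv2.cvtColor(f['image'],cv2.COLOR_BGR2HSV); m=(cv2.inRange(h,lo,hi)>0)&(P[...,2]>zr[0])&(P[...,2]<zr[1])&(P[...,0]>.4)&(P[...,0]<.85)&(abs(P[...,1])<.4)
    return np.round(P[m].mean(0),4),m.sum()
a=np.load('top0.npz');b=np.load('side0.npz')
for n,lo,hi,zr in(('blue',(100,120,40),(130,255,255),(.06,.09)),('yellow tile',(18,120,80),(32,255,255),(.06,.09)),('tape',(18,120,60),(35,255,255),(.005,.03)),('pot',(50,60,10),(90,255,120),(.03,.07))):
    for s0,s1 in((a,t),(b,g)): print(n,cen(s0,lo,hi,zr),cen(s1,lo,hi,zr))
E
```

```text
t 14.75 p [0.51237916 0.1227789  0.22954175] th 34.18971210548378 r -0.252892237738192 n 0.08896248929935759 F [0.20402872 0.5390701  0.43689696]
wrist 498 ((0.572559118270874, -0.12328851968050003), (0.012187439016997814, 0.02817109413444996), 31.47838592529297)
 key z 0.08060230068459277
side 50 ((0.5808961987495422, -0.1361144483089447), (0.011313262395560741, 0.04783720150589943), 35.80900192260742)
 key z 0.07957257136154558
top 98 ((0.5811216235160828, -0.13622446358203888), (0.01174934022128582, 0.05463321506977081), 33.286014556884766)
 key z 0.07902394173714788
blue (array([0.7337, 0.0104, 0.0725]), np.int64(506)) (array([0.7335, 0.0099, 0.0727]), np.int64(503))
blue (array([0.7346, 0.0126, 0.0722]), np.int64(399)) (array([0.7346, 0.013 , 0.0721]), np.int64(396))
yellow tile (array([ 0.7324, -0.1365,  0.0728]), np.int64(569)) (array([ 0.7323, -0.1361,  0.0728]), np.int64(562))
yellow tile (array([ 0.7304, -0.1409,  0.0726]), np.int64(364)) (array([ 0.7306, -0.1411,  0.0725]), np.int64(363))
tape (array([0.5902, 0.2077, 0.0176]), np.int64(335)) (array([0.6061, 0.21  , 0.0176]), np.int64(196))
tape (array([0.5874, 0.2139, 0.0152]), np.int64(870)) (array([0.5874, 0.214 , 0.0153]), np.int64(860))
pot (array([0.7746, 0.1601, 0.0618]), np.int64(32)) (array([0.8037, 0.253 , 0.0601]), np.int64(20))
pot (array([ 0.5798, -0.2984,  0.0442]), np.int64(72)) (array([0.8121, 0.3677, 0.052 ]), np.int64(1))
```

View pics/wrist12.png

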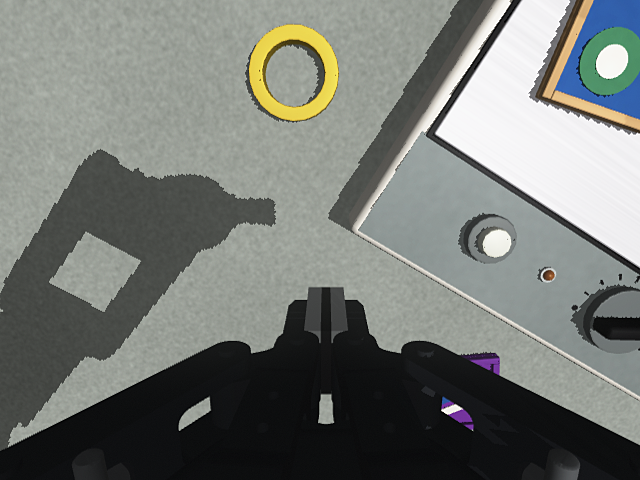

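View pics/side12.png

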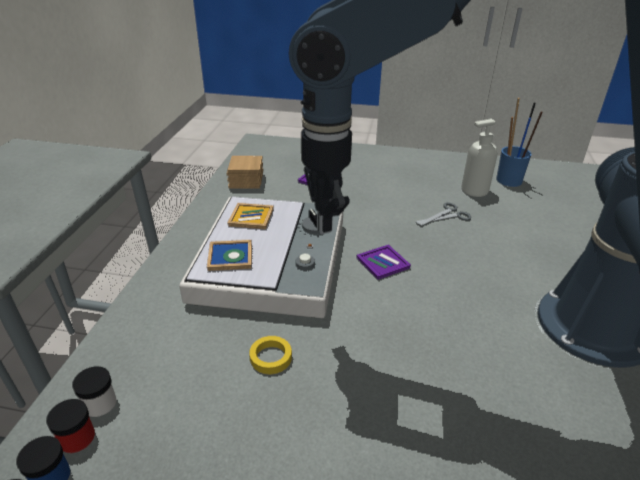

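The wrist view shows the key released at (496,243) with nothing near it, and the side view shows the tape and tiles unmoved. I'll check the pot by depth, then hand in.

Run:
```python
from h import *
from bar import cloud
for n in('top0','top12','wrist10'):
    P=cloud(dict(np.load(n+'.npz'))); m=(np.hypot(P[...,0]-.58,P[...,1]+.327)<.06)&(P[...,2]>.055)&(P[...,2]<.066)
    print(n,m.sum(),cv2.minEnclosingCircle(P[m][:,:2].astype(np.float32)) if m.any() else '')
print(ticket.sign_off())
```

```text
top0 366 ((0.5823565125465393, -0.3285359740257263), 0.028702814131975174)
top12 366 ((0.5821057558059692, -0.3287099003791809), 0.028436508029699326)
wrist10 2073 ((0.5829005837440491, -0.32862430810928345), 0.029073180630803108)
the job is handed in; nothing more can be done
None
```

The dial is four clicks clockwise of where it stood, and the start key has been pressed right down and let go. I handed the job in at about 15 s of the 48 s allowed; no verdict was given.

**Dial:** I pushed the bar with the shut fingertips, one click at a time, without gripping it. The bar angle measured 39.2° before and −56.8° after, which is 96.0° clockwise, or four clicks. Against the marks, it started in stop 3 and now stands in stop 7. A last check from the top camera, after the key press, agrees to within about half a degree.

**Key:** The fingertip went down to 76.0 mm (5 mm of travel) with 12 N measured, so the key was at its stop. Afterwards the wrist camera read its top at 80.6 mm, the same as before. The side and top cameras read 79.6 and 79.0 mm, but only from coarser views.

**Other objects:** The tiles, paint pot and tape roll read within 1 mm of their start positions. Two of my colour checks gave meaningless readings:
- **Tape roll, top view:** the arm partly covered it; the side view showed it unmoved.
- **Paint pot:** the colour mask failed, so I confirmed it by depth instead.

**Disagreement:** The first click took about 8–11 N sideways, more than the 5 N stated, but the highest total force I read was about 12.5 N, under the 25 N limit. Forces were read only at the pauses.

The arm was clear of everything at hand-in, with under 1 N measured.

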